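# Pull the drive coupling off a seed mill of unknown thread hand

## Task

The drive coupling of this bench seed mill has to come off. Lift the canister off the mill by its bow handle and set it down upright on the table beside the mill, without dropping it; then unscrew the brass hexagonal coupling from the spindle: some of these mills have left-hand and some right-hand threads, so try both ways to find which way this one loosens. Finish while still gripping the coupling, held still above the mill at least 5 cm up off its seat, and leave the oil bottles and the sample jar where they stand.

Things in the scene. Friction and masses are not known exactly. Their poses are not given: they have to be found in the camera images.
- mill: White bench seed mill with green band, fixed; motor off, spindle locked. Origin on the table below the spindle axis, z up, x points away from its console. Housing x -150 to +85 mm, 180 mm wide, deck 95 mm above the table; console at x -147 to -81 mm, 156 mm wide, rises to 153 mm. Around the spindle a seat disc (radius 52, 5 mm high) centres the canister.
- spindle (a point): Top of the spindle boss (radius 19, 12 mm high on the seat disc), on the axis, where the coupling's foot sits: 112 mm above the table; axes as the mill's. The threaded stud above it, hidden in the coupling, is 26 mm tall and 29 mm across.
- canister: Steel canister with black lid and steel bow handle. Diameter 120 mm (lid clips 130 along y), lid top at 144 mm, bow top at 197 mm; about 0.65 kg. Its lowest 60 mm is an open skirt (inner diameter 110) standing on the mill's deck over seat disc and coupling, 3 mm play; nothing latches it. It must rise 60 mm before going sideways. Origin: centre of its foot.
- canister_foot (a point): Centre of the canister's foot, axes as the canister's: 95 mm above the table while on the mill, 0 when it stands on the table.
- bow (a point): Centre of the bow's grip bar, on the canister's axis, 190 mm above its foot. The bar is 14 mm thick and 14 mm high and runs along this frame's y, 92 mm clear between its two uprights; 39 mm free below the bar.
- coupling: Brass hexagonal drive coupling screwed on the spindle; 44 mm across flats, 51 across corners, 36 mm high, about 0.18 kg; origin at the centre of its foot, z up. Its flats face along its x axis and every 60 degrees from it. Coarse two-start thread; whether it is left- or right-hand changes from mill to mill and cannot be seen.
- coupling_center (a point): Centre of the coupling, 18 mm above its foot, axes as the coupling's. Turned the tightening way it comes up hard (over 0.5 N m) within about 0.3 rad. Turned the loosening way it goes easily (0.1 N m), is out of the thread after 1 rad and fouls the next thread start after 1.7: turn 1.3 rad (75 degrees), then lift straight off. Before that it lifts only 1 to 4 mm.
- bottle_dark_center (a point): Dark square glass oil bottle with gold cap, 48 x 48 mm, 184 mm high, loose; point on its axis 90 mm above the table. Not to be moved.
- bottle_gold_center (a point): Yellow square oil bottle with gold cap, same size, loose; point on its axis 90 mm above the table. Not to be moved.
- jar_center (a point): Round sample jar with label and brass lid, diameter 72 mm, 95 mm high, loose; point at its centre, 47 mm above the table. Not to be moved.
There are look-alikes about, which are no part of the job. Leave any pink or red look-alike of the canister alone.

How it is judged:
By the outcome, as a careful person would: the job done as asked, in the order asked, and still so for the second after the job is handed in, while the arm keeps its last pose, push and grip.
It also fails if it takes over 61 s, if anything falls off the work surface, if the arm or the gripper's body presses on something with over 40 N, if the wrist force passes 120 N, or if a joint passes its speed limit or range.

## Robot

A 6-joint arm with a two-finger parallel gripper is mounted at the origin on the work surface. World frame = base frame: x ahead of the robot, y to its left, z up, the work surface at z = 0. Lengths are in m, angles in rad, forces in N, time in s.
With the tool pointing down it reaches from about 0.375 to 0.9 m from the base axis. Payload 3.1 kg.
Tool frame: the origin (TCP) lies midway between the tips of the shut fingers; the grasp point (between the pads) lies 19 mm behind it (manip.grasp_offset is the distance from the TCP to the grasp point, in m); z points along the fingers, y is the line along which they close (so a half turn about z gives the same grasp; the last joint's range is limited). The gripper opens to 85 mm and grips with 20 to 120 N. Pads are 22 mm wide; open, the fingers measure 114 mm over their backs; the gripper's body (76 mm by 85 mm) begins 54 mm behind the grasp point. The pads swing forward as they close: fully open they stand 13 mm farther back than shut.
Start: joints at [-1.315, 0.527, 1.433, -0, 1.181, -0.178], TCP at [0.263, -0.567, 0.231] pointing down, gripper open.
Joint ranges: [-3.08, 3.08], [-0.75, 2.2], [0.22, 2.44], [-1.43, 4.57], [0, 2.65], [-2.85, 2.85]. Speed limits (rad/s): [2.79, 2.79, 3.14, 3.14, 3.14, 3.14].

## Interface

Orientations are given as a unit quaternion [x, y, z, w].
In Python, from station import sensors, cams, order, manip gives the robot as it stands.
- The arm moves only by the tool move_arm, never from a script. Its argument "targets" is a list of rows, each an object of numbers: "dx", "dy", "dz": the shift along the world's x, y, z normalised to -1 to 1, where 1 is 25 mm; "rx", "ry", "rz": the turn, a rotation vector about the world's x, y, z normalised to -1 to 1, where 1 is 30 degrees. A call has exactly 10 rows; each row shifts and turns the commanded pose from where the row before left it; what a row does not reach is not made up. A row lasts 1/8 s, in which the tool goes at most 62.5 mm and 10.7 degrees, less where a joint would pass 70% of its speed; a pose out of reach is approached as far as the arm can. A call with a number of a shift or a turn outside -1 to 1 is refused whole. A call with a gripper value outside its range is refused whole. "claw" is the opening in per cent of the stroke, from 0 (shut) to 100 (fully open), set as the call begins (left out, the last holds). The fingers move at their own pace and stop on an object; "newtons" is the grip in N (left out, the last holds). Time passes only in rows, so rows that do not move let the fingers close, or fill a call up. It gives the time, the measured TCP pose, the force, the opening and the grip force at its end, in the units of the state.
- sensors.sense(): the state, without advancing time (a new reading comes with each control period).
- cams.snapshot(name): name is "scene" or "top"; returns the picture (420x560x3 uint8, red, green, blue); there is no depth.
- cams.camera_model(name): a dict with "fx", "fy", "cx", "cy" (pixels), "distortion" ([k1, k2, p1, p2, k3] as OpenCV has them; the pictures are not rectified), "extrinsics" (4x4, takes a point from world to camera coordinates). Camera axes: x right, y down, z forward; pixel columns grow to the right and rows downward; lengths in m; the calibration is good to about 2 mm. A picture is of the moment at which its call begins. camera_model takes no time and is no camera call.
- order.sign_off(): hands the job in; it is judged then, once.
The state is a dict: "t": time; "q": joint angles; "qd": joint speeds; "tau": joint torques, N m; "tcp_pos": TCP position; "tool_rot": TCP orientation; "force": force on the tool from outside, world axes, zero at the start; "ft_torque": the same for the moment, N m; "finger_gap": opening from 0.0 (shut) to 1.0 (fully open); "gripper_force": force on a finger pad.
Only numpy, scipy, OpenCV 4.12 (cv2) and the standard library are available. Lean on these libraries where they do the work, as an engineer would, in place of code of your own. Each camera call takes 0.05 s, during which the arm holds its last target. There are 200 camera calls.

## Working session

There is one attempt and no reset: what is moved stays moved. The work goes in short steps, Python scripts to look and compute and a tool call to move; the robot and the scene stay as the last step left them, time stands still between calls to the robot, and variables do not carry over. Pictures are saved under pics/ and viewed, at most 10 in all, crops included, and the job is handed in when it is done.

Besides the shell and the picture viewer there is one more tool, called as name(argument=value, ...) on one line, values as JSON. move_arm: Moves the arm, as the interface text tells. Scaled input: -1 to 1 covers 25 mm each way for a shift and 30 degrees each way for a turn. Its arguments: {"type":"object","properties":{"targets":{"type":"array"},"claw":{"type":"number"},"newtons":{"type":"number"}},"required":["targets"]}

```bash
mkdir -p pics; ls
python3 - <<'E'
from station import sensors, cams, order, manip
import cv2
for n in("scene","top"):
    cv2.imwrite(f"pics/{n}0.png",cams.snapshot(n)[:,:,::-1]); m=cams.camera_model(n); print(n,m)
print(sensors.sense(), manip.grasp_offset)
E
```

```text
pics
scene {'fx': 495.742331210761, 'fy': 495.742331210761, 'cx': 280.080348250055, 'cy': 210.3797375756496, 'distortion': array([0.04687655, 0.        , 0.        , 0.        , 0.        ]), 'extrinsics': array([[-0.47972463,  0.87740385,  0.00517322,  0.24466603],
       [ 0.49095983,  0.27331178, -0.82719956, -0.14808745],
       [-0.72720198, -0.39428816, -0.56188444,  1.66845041],
       [ 0.        ,  0.        ,  0.        ,  1.        ]])}
top {'fx': 539.8836275441328, 'fy': 539.8836275441328, 'cx': 277.39637352363974, 'cy': 199.3771085866611, 'distortion': array([-0.13985827,  0.        ,  0.        ,  0.        ,  0.        ]), 'extrinsics': array([[-0.01155052, -0.99991057,  0.00674004,  0.05338085],
       [-0.98559143,  0.01024707, -0.16883283,  0.61663283],
       [ 0.16874867, -0.00859304, -0.98562166,  1.42212434],
       [ 0.        ,  0.        ,  0.        ,  1.        ]])}
{'t': 0.1, 'q': array([-1.31550360e+00,  5.28385333e-01,  1.43376273e+00, -1.25000414e-05,
        1.18142016e+00, -1.78488984e-01]), 'qd': array([-0.00061643, -0.00013424, -0.00270332, -0.00090383,  0.000515  ,
        0.0005919 ]), 'tau': array([-5.51625783e-05, -4.43304420e+01, -1.78586322e+01, -3.02811450e-04,
        3.94607559e-03,  9.82345682e-06]), 'tcp_pos': array([ 0.2625555 , -0.5664678 ,  0.23042767]), 'tool_rot': array([ 9.76570251e-01,  2.15196584e-01, -4.36989311e-05, -9.86831926e-04]), 'force': array([-0.66802433,  0.19802179,  0.79513607]), 'ft_torque': array([-0.00874226, -0.02692859,  0.01902122]), 'gripper_force': 0.0, 'finger_gap': 0.9999438868211975} 0.0187
```

View pics/scene0.png

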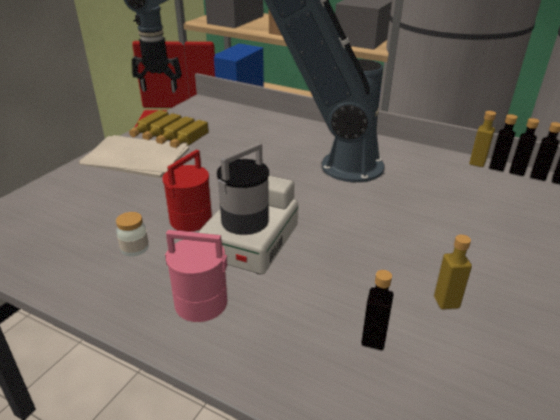

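View pics/top0.png

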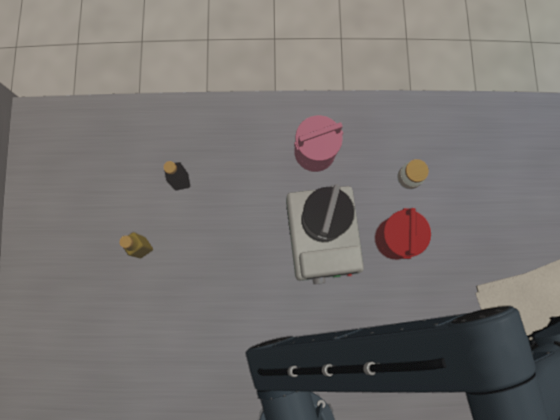

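```bash
cat > h.py <<'E'
import numpy as np, cv2
from station import sensors, cams, order, manip
def ray(n,px):
    m=cams.camera_model(n); K=np.array([[m['fx'],0,m['cx']],[0,m['fy'],m['cy']],[0,0,1.]])
    u=cv2.undistortPoints(np.array(px,float).reshape(-1,1,2),K,m['distortion']).reshape(-1,2)
    E=m['extrinsics']; R,t=E[:3,:3],E[:3,3]
    return -R.T@t, np.c_[u,np.ones(len(u))]@R
def plane(n,px,z):
    c,d=ray(n,px); return (c+d*((z-c[2])/d[:,2])[:,None])
def pix(n,P):
    m=cams.camera_model(n); K=np.array([[m['fx'],0,m['cx']],[0,m['fy'],m['cy']],[0,0,1.]])
    E=m['extrinsics']; return cv2.projectPoints(np.array(P,float).reshape(-1,3),cv2.Rodrigues(E[:3,:3])[0],E[:3,3],K,m['distortion'])[0].reshape(-1,2)
E
python3 - <<'E'
from h import *
t=cv2.imread('pics/top0.png'); s=cv2.imread('pics/scene0.png')
a=cv2.resize(t[175:290,275:375],None,fx=5.2,fy=5.2,interpolation=cv2.INTER_CUBIC)
b=cv2.resize(s[135:275,190:310],None,fx=4.25,fy=4.25,interpolation=cv2.INTER_CUBIC)
h=min(a.shape[0],b.shape[0]); c=np.hstack([a[:h],b[:h]]); c=cv2.resize(c,None,fx=min(1,800/c.shape[1]),fy=min(1,800/c.shape[1])); print(a.shape,b.shape,c.shape)
cv2.imwrite('pics/crop1.png',c)
g=cv2.cvtColor(t,cv2.COLOR_BGR2GRAY)
roi=np.zeros_like(g); cv2.circle(roi,(328,213),32,255,-1)
d=((g<50)&(roi>0)).astype(np.uint8); 
cs=max(cv2.findContours(d,0,2)[0],key=cv2.contourArea); hull=cv2.convexHull(cs)
print('lid',cv2.fitEllipse(hull),cv2.minEnclosingCircle(hull))
hm=np.zeros_like(g); cv2.fillConvexPoly(hm,hull,255)
b=((g>75)&(cv2.erode(hm,np.ones((3,3)))>0)).astype(np.uint8)
n,l,st,ce=cv2.connectedComponentsWithStats(b); print(st,ce)
i=1+np.argmax(st[1:,4]); r=cv2.minAreaRect(np.argwhere(l==i)[:,::-1].astype(np.float32)); print(r)
box=cv2.boxPoints(r); print(box); print(plane('top',box,0.292)); print(plane('top',[cv2.fitEllipse(hull)[0]],0.239))
# white housing
E
```

```text
(598, 520, 3) (595, 510, 3) (462, 800, 3)
lid ((317.38055419921875, 209.2914581298828), (25.877410888671875, 47.29136276245117), 19.17848777770996) ((323.5, 210.5), 23.717182159423828)
[[     0      0    560    420 235200]] [[279.5 209.5]]Traceback (most recent call last):
  File "<stdin>", line 15, in <module>
    return _wrapfunc(a, 'argmax', axis=axis, out=out, **kwds)
    return bound(*args, **kwds)
ValueError: attempt to get argmax of an empty sequence
```

View pics/crop1.png

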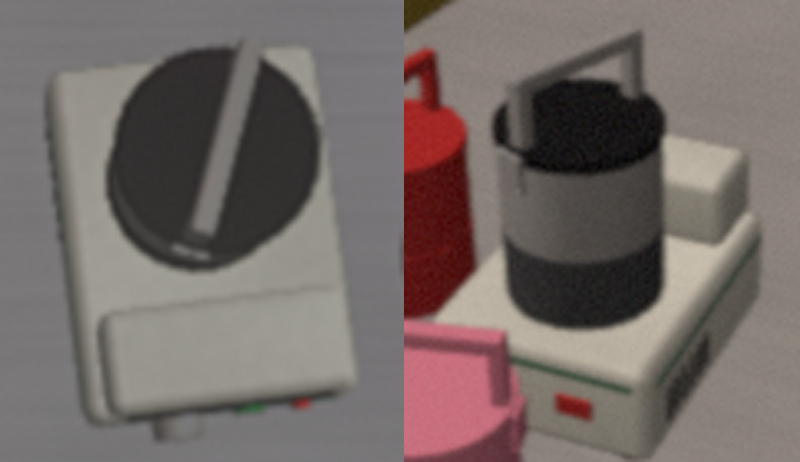

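Run:
```python
from h import *
t=cv2.imread('pics/top0.png')
g=cv2.cvtColor(t,cv2.COLOR_BGR2GRAY)
print(g[212,300:360])
P=plane('top',[(336.9,185.6),(325.3,233.0)],0.292); print('bar ends',P,P.mean(0),np.linalg.norm(P[0]-P[1]), np.degrees(np.arctan2(*(P[0]-P[1])[[1,0]])))
print('lid',plane('top',[(328.7,212.3)],0.239))
# housing deck corners (front left/right in top picture) and console top
c=lambda u,v:(275+u/4.039,175+v/4.039)
D=plane('top',[c(52,78),c(315,48),c(352,388)],0.095);print('deck',D)
C=plane('top',[c(102,318),c(340,290),c(352,388),c(112,415)],0.153);print('console',C)
S=plane('scene',[(190+110/3.301,135+85/3.301),(190+234/3.301,135+33/3.301)],0.292);print('scene bar',S,S.mean(0))
for n,p,z in(('dark',(170,167),.184),('gold',(126,241),.184),('jar',(417,168),.095)):print(n,plane('top',[p],z))
```

```text
[152 143  97  51  45  48  49  49  48  48  49  50  49  48  48  49  48  48
  49  48  49  49  48  48  47  47  60  90 114 121 122 121 112  83  52  46
  47  47  47  47  47  48  48  48  47  48  48  48  48  47  49  46  44  61
 108 134 123 118 118 119]
bar ends [[ 0.60680768 -0.08830298  0.292     ]
 [ 0.49787292 -0.058733    0.292     ]] [ 0.5523403  -0.07351799  0.292     ] 0.11287677324183037 -15.186803352441785
lid [[ 0.55280502 -0.07324408  0.239     ]]
deck [[ 0.62321858  0.01900118  0.095     ]
 [ 0.6416191  -0.15533481  0.095     ]
 [ 0.41777594 -0.17199636  0.095     ]]
console [[ 0.46129625 -0.00813618  0.153     ]
 [ 0.47668877 -0.15697142  0.153     ]
 [ 0.41574478 -0.16248583  0.153     ]
 [ 0.40141142 -0.0132711   0.153     ]]
scene bar [[ 0.61884339 -0.08396387  0.292     ]
 [ 0.51289656 -0.05090881  0.292     ]] [ 0.56586998 -0.06743634  0.292     ]
dark [[0.6802521  0.31755935 0.184     ]]
gold [[0.49397429 0.42379289 0.184     ]]
jar [[ 0.69217848 -0.33225907  0.095     ]]
```

move_arm(targets=[{"dx": 0.58,"dy": 0.98,"dz": 0.6,"rz": -0.133},{"dx": 0.58,"dy": 0.98,"dz": 0.6,"rz": -0.133},{"dx": 0.58,"dy": 0.98,"dz": 0.6,"rz": -0.133},{"dx": 0.58,"dy": 0.98,"dz": 0.6,"rz": -0.133},{"dx": 0.58,"dy": 0.98,"dz": 0.6,"rz": -0.133},{"dx": 0.58,"dy": 0.98,"dz": 0.6,"rz": -0.133},{"dx": 0.58,"dy": 0.98,"dz": 0.6,"rz": -0.133},{"dx": 0.58,"dy": 0.98,"dz": 0.6,"rz": -0.133},{"dx": 0.58,"dy": 0.98,"dz": 0.6,"rz": -0.133},{"dx": 0.58,"dy": 0.98,"dz": 0.6,"rz": -0.133}], claw=100, newtons=60)

```text
schema error: expected keys dx, dy, dz, rx, ry, rz
```

Run:
```python
from h import *
q=pix('scene',[[.6068,-.0883,.292],[.4979,-.0587,.292],[.5525,-.0735,.292],[.5525,-.0735,.239]]); print(404+(q[:,0]-190)*3.301,(q[:,1]-135)*3.301)
```

```text
[518.72600014 639.25825636 580.68758502 583.44243223] [ 75.96724795  22.23031202  48.39787896 115.42612363]
```

move_arm(targets=[{"dx": 0.58,"dy": 0.98,"dz": 0.6,"rx": 0,"ry": 0,"rz": -0.133},{"dx": 0.58,"dy": 0.98,"dz": 0.6,"rx": 0,"ry": 0,"rz": -0.133},{"dx": 0.58,"dy": 0.98,"dz": 0.6,"rx": 0,"ry": 0,"rz": -0.133},{"dx": 0.58,"dy": 0.98,"dz": 0.6,"rx": 0,"ry": 0,"rz": -0.133},{"dx": 0.58,"dy": 0.98,"dz": 0.6,"rx": 0,"ry": 0,"rz": -0.133},{"dx": 0.58,"dy": 0.98,"dz": 0.6,"rx": 0,"ry": 0,"rz": -0.133},{"dx": 0.58,"dy": 0.98,"dz": 0.6,"rx": 0,"ry": 0,"rz": -0.133},{"dx": 0.58,"dy": 0.98,"dz": 0.6,"rx": 0,"ry": 0,"rz": -0.133},{"dx": 0.58,"dy": 0.98,"dz": 0.6,"rx": 0,"ry": 0,"rz": -0.133},{"dx": 0.58,"dy": 0.98,"dz": 0.6,"rx": 0,"ry": 0,"rz": -0.133}], claw=100, newtons=60)

```text
t: 1.35
tcp_pos: [0.4079, -0.3209, 0.3813]
tool_rot: [0.991, -0.132, -0.0, -0.0]
force: [0.1, -0.6, -0.4]
finger_gap: 1.001
gripper_force: 0.0
```

move_arm(targets=[{"dx": 0.6,"dy": 0.98,"dz": 0,"rx": 0,"ry": 0,"rz": 0},{"dx": 0.6,"dy": 0.98,"dz": 0,"rx": 0,"ry": 0,"rz": 0},{"dx": 0.6,"dy": 0.98,"dz": 0,"rx": 0,"ry": 0,"rz": 0},{"dx": 0.6,"dy": 0.98,"dz": 0,"rx": 0,"ry": 0,"rz": 0},{"dx": 0.6,"dy": 0.98,"dz": 0,"rx": 0,"ry": 0,"rz": 0},{"dx": 0.6,"dy": 0.98,"dz": 0,"rx": 0,"ry": 0,"rz": 0},{"dx": 0.6,"dy": 0.98,"dz": 0,"rx": 0,"ry": 0,"rz": 0},{"dx": 0.6,"dy": 0.98,"dz": 0,"rx": 0,"ry": 0,"rz": 0},{"dx": 0.6,"dy": 0.98,"dz": 0,"rx": 0,"ry": 0,"rz": 0},{"dx": 0.6,"dy": 0.98,"dz": 0,"rx": 0,"ry": 0,"rz": 0}])

```text
t: 2.6
tcp_pos: [0.5578, -0.0761, 0.3807]
tool_rot: [0.991, -0.131, -0.001, -0.0]
force: [-0.3, 0.2, -0.4]
finger_gap: 0.998
gripper_force: 0.0
```

move_arm(targets=[{"dx": 0,"dy": 0.1,"dz": -0.6,"rx": 0,"ry": 0,"rz": 0},{"dx": 0,"dy": 0,"dz": -0.6,"rx": 0,"ry": 0,"rz": 0},{"dx": 0,"dy": 0,"dz": -0.6,"rx": 0,"ry": 0,"rz": 0},{"dx": 0,"dy": 0,"dz": -0.6,"rx": 0,"ry": 0,"rz": 0},{"dx": 0,"dy": 0,"dz": -0.6,"rx": 0,"ry": 0,"rz": 0},{"dx": 0,"dy": 0,"dz": -0.6,"rx": 0,"ry": 0,"rz": 0},{"dx": 0,"dy": 0,"dz": -0.5,"rx": 0,"ry": 0,"rz": 0},{"dx": 0,"dy": 0,"dz": -0.5,"rx": 0,"ry": 0,"rz": 0},{"dx": 0,"dy": 0,"dz": 0,"rx": 0,"ry": 0,"rz": 0},{"dx": 0,"dy": 0,"dz": 0,"rx": 0,"ry": 0,"rz": 0}])

```text
t: 3.85
tcp_pos: [0.5581, -0.0746, 0.2666]
tool_rot: [0.991, -0.131, 0.0, 0.0]
force: [-0.1, -0.5, -0.3]
finger_gap: 1.002
gripper_force: 0.0
```

Run:
```python
from h import *
t=cams.snapshot('top')[:,:,::-1];s=cams.snapshot('scene')[:,:,::-1]
a=cv2.resize(t[160:290,260:390],(560,560),interpolation=cv2.INTER_CUBIC)
b=cv2.resize(s[120:250,180:310],(560,560),interpolation=cv2.INTER_CUBIC)
cv2.imwrite('pics/g1.png',cv2.resize(np.hstack([a,b]),(800,400)))
```

```text
(no output)
```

View pics/g1.png

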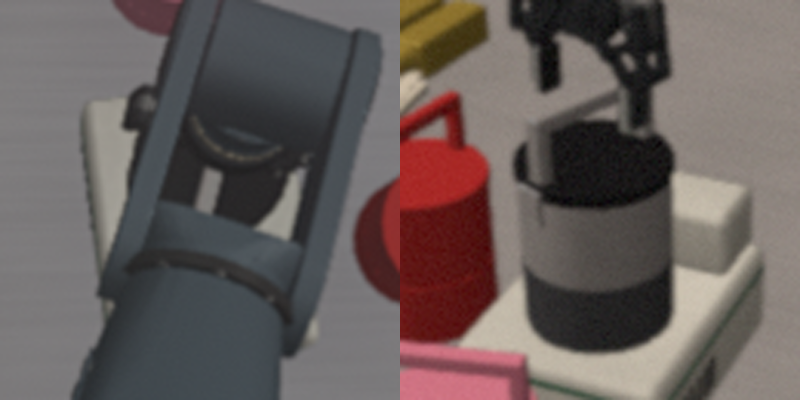

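move_arm(targets=[{"dx": 0,"dy": 0,"dz": 0,"rx": 0,"ry": 0,"rz": 0},{"dx": 0,"dy": 0,"dz": 0,"rx": 0,"ry": 0,"rz": 0},{"dx": 0,"dy": 0,"dz": 0,"rx": 0,"ry": 0,"rz": 0},{"dx": 0,"dy": 0,"dz": 0,"rx": 0,"ry": 0,"rz": 0},{"dx": 0,"dy": 0,"dz": 0,"rx": 0,"ry": 0,"rz": 0},{"dx": 0,"dy": 0,"dz": 0,"rx": 0,"ry": 0,"rz": 0},{"dx": 0,"dy": 0,"dz": 0,"rx": 0,"ry": 0,"rz": 0},{"dx": 0,"dy": 0,"dz": 0,"rx": 0,"ry": 0,"rz": 0},{"dx": 0,"dy": 0,"dz": 0,"rx": 0,"ry": 0,"rz": 0},{"dx": 0,"dy": 0,"dz": 0,"rx": 0,"ry": 0,"rz": 0}], claw=0, newtons=80)

```text
t: 5.2
tcp_pos: [0.5579, -0.0747, 0.2664]
tool_rot: [0.991, -0.131, 0.0, 0.0]
force: [0.5, -1.6, 0.8]
finger_gap: 0.146
gripper_force: 79.2
```

move_arm(targets=[{"dx": 0,"dy": 0,"dz": 0.1,"rx": 0,"ry": 0,"rz": 0},{"dx": 0,"dy": 0,"dz": 0.3,"rx": 0,"ry": 0,"rz": 0},{"dx": 0,"dy": 0,"dz": 0.4,"rx": 0,"ry": 0,"rz": 0},{"dx": 0,"dy": 0,"dz": 0.4,"rx": 0,"ry": 0,"rz": 0},{"dx": 0,"dy": 0,"dz": 0.4,"rx": 0,"ry": 0,"rz": 0},{"dx": 0,"dy": 0,"dz": 0.4,"rx": 0,"ry": 0,"rz": 0},{"dx": 0,"dy": 0,"dz": 0.4,"rx": 0,"ry": 0,"rz": 0},{"dx": 0,"dy": 0,"dz": 0.4,"rx": 0,"ry": 0,"rz": 0},{"dx": 0,"dy": 0,"dz": 0.4,"rx": 0,"ry": 0,"rz": 0},{"dx": 0,"dy": 0,"dz": 0.2,"rx": 0,"ry": 0,"rz": 0}])

```text
t: 6.45
tcp_pos: [0.558, -0.0747, 0.3522]
tool_rot: [0.991, -0.131, 0.001, 0.0]
force: [0.4, 1.9, -6.0]
finger_gap: 0.15
gripper_force: 78.3
```

move_arm(targets=[{"dx": 0,"dy": 0.2,"dz": 0.1,"rx": 0,"ry": 0,"rz": 0},{"dx": 0,"dy": 0.4,"dz": 0,"rx": 0,"ry": 0,"rz": 0},{"dx": 0,"dy": 0.5,"dz": 0,"rx": 0,"ry": 0,"rz": 0},{"dx": 0,"dy": 0.6,"dz": 0,"rx": 0,"ry": 0,"rz": 0},{"dx": 0,"dy": 0.6,"dz": 0,"rx": 0,"ry": 0,"rz": 0},{"dx": 0,"dy": 0.6,"dz": 0,"rx": 0,"ry": 0,"rz": 0},{"dx": 0,"dy": 0.6,"dz": 0,"rx": 0,"ry": 0,"rz": 0},{"dx": 0,"dy": 0.6,"dz": 0,"rx": 0,"ry": 0,"rz": 0},{"dx": 0,"dy": 0.6,"dz": 0,"rx": 0,"ry": 0,"rz": 0},{"dx": 0,"dy": 0.6,"dz": 0,"rx": 0,"ry": 0,"rz": 0}])

```text
t: 7.7
tcp_pos: [0.5577, 0.0589, 0.3538]
tool_rot: [0.991, -0.131, 0.0, 0.0]
force: [-0.0, 0.4, -6.6]
finger_gap: 0.147
gripper_force: 78.2
```

move_arm(targets=[{"dx": 0,"dy": 0.6,"dz": 0,"rx": 0,"ry": 0,"rz": 0},{"dx": 0,"dy": 0.6,"dz": 0,"rx": 0,"ry": 0,"rz": 0},{"dx": 0,"dy": 0.6,"dz": 0,"rx": 0,"ry": 0,"rz": 0},{"dx": 0,"dy": 0.6,"dz": 0,"rx": 0,"ry": 0,"rz": 0},{"dx": 0,"dy": 0.6,"dz": 0,"rx": 0,"ry": 0,"rz": 0},{"dx": 0,"dy": 0.6,"dz": 0,"rx": 0,"ry": 0,"rz": 0},{"dx": 0,"dy": 0.4,"dz": 0,"rx": 0,"ry": 0,"rz": 0},{"dx": 0,"dy": 0.3,"dz": 0,"rx": 0,"ry": 0,"rz": 0},{"dx": 0,"dy": 0.2,"dz": -0.2,"rx": 0,"ry": 0,"rz": 0},{"dx": 0,"dy": 0,"dz": -0.4,"rx": 0,"ry": 0,"rz": 0}])

```text
t: 8.95
tcp_pos: [0.558, 0.1706, 0.3386]
tool_rot: [0.991, -0.131, 0.001, -0.0]
force: [0.2, -0.9, -6.5]
finger_gap: 0.148
gripper_force: 78.2
```

move_arm(targets=[{"dx": 0,"dy": 0,"dz": -0.7,"rx": 0,"ry": 0,"rz": 0},{"dx": 0,"dy": 0,"dz": -0.7,"rx": 0,"ry": 0,"rz": 0},{"dx": 0,"dy": 0,"dz": -0.7,"rx": 0,"ry": 0,"rz": 0},{"dx": 0,"dy": 0,"dz": -0.7,"rx": 0,"ry": 0,"rz": 0},{"dx": 0,"dy": 0,"dz": -0.7,"rx": 0,"ry": 0,"rz": 0},{"dx": 0,"dy": 0,"dz": -0.7,"rx": 0,"ry": 0,"rz": 0},{"dx": 0,"dy": 0,"dz": -0.7,"rx": 0,"ry": 0,"rz": 0},{"dx": 0,"dy": 0,"dz": -0.6,"rx": 0,"ry": 0,"rz": 0},{"dx": 0,"dy": 0,"dz": -0.4,"rx": 0,"ry": 0,"rz": 0},{"dx": 0,"dy": 0,"dz": -0.2,"rx": 0,"ry": 0,"rz": 0}])

```text
t: 10.2
tcp_pos: [0.5576, 0.1703, 0.1856]
tool_rot: [0.991, -0.131, -0.0, 0.0]
force: [-0.1, -0.6, -6.3]
finger_gap: 0.145
gripper_force: 78.2
```

move_arm(targets=[{"dx": 0,"dy": 0,"dz": -0.1,"rx": 0,"ry": 0,"rz": 0},{"dx": 0,"dy": 0,"dz": -0.1,"rx": 0,"ry": 0,"rz": 0},{"dx": 0,"dy": 0,"dz": -0.1,"rx": 0,"ry": 0,"rz": 0},{"dx": 0,"dy": 0,"dz": -0.08,"rx": 0,"ry": 0,"rz": 0},{"dx": 0,"dy": 0,"dz": -0.04,"rx": 0,"ry": 0,"rz": 0},{"dx": 0,"dy": 0,"dz": -0.04,"rx": 0,"ry": 0,"rz": 0},{"dx": 0,"dy": 0,"dz": -0.04,"rx": 0,"ry": 0,"rz": 0},{"dx": 0,"dy": 0,"dz": -0.04,"rx": 0,"ry": 0,"rz": 0},{"dx": 0,"dy": 0,"dz": -0.03,"rx": 0,"ry": 0,"rz": 0},{"dx": 0,"dy": 0,"dz": 0,"rx": 0,"ry": 0,"rz": 0}])

```text
t: 11.45
tcp_pos: [0.5577, 0.1704, 0.172]
tool_rot: [0.991, -0.131, -0.0, 0.0]
force: [-0.8, -0.2, -7.0]
finger_gap: 0.143
gripper_force: 78.2
```

move_arm(targets=[{"dx": 0,"dy": 0,"dz": -0.02,"rx": 0,"ry": 0,"rz": 0},{"dx": 0,"dy": 0,"dz": -0.02,"rx": 0,"ry": 0,"rz": 0},{"dx": 0,"dy": 0,"dz": -0.01,"rx": 0,"ry": 0,"rz": 0},{"dx": 0,"dy": 0,"dz": 0,"rx": 0,"ry": 0,"rz": 0},{"dx": 0,"dy": 0,"dz": 0,"rx": 0,"ry": 0,"rz": 0},{"dx": 0,"dy": 0,"dz": 0,"rx": 0,"ry": 0,"rz": 0},{"dx": 0,"dy": 0,"dz": 0,"rx": 0,"ry": 0,"rz": 0},{"dx": 0,"dy": 0,"dz": 0,"rx": 0,"ry": 0,"rz": 0},{"dx": 0,"dy": 0,"dz": 0,"rx": 0,"ry": 0,"rz": 0},{"dx": 0,"dy": 0,"dz": 0,"rx": 0,"ry": 0,"rz": 0}])

```text
t: 12.7
tcp_pos: [0.558, 0.1703, 0.1714]
tool_rot: [0.991, -0.131, 0.0, 0.0]
force: [-1.3, -1.9, 5.8]
finger_gap: 0.151
gripper_force: 80.0
```

move_arm(targets=[{"dx": 0,"dy": 0,"dz": 0,"rx": 0,"ry": 0,"rz": 0},{"dx": 0,"dy": 0,"dz": 0,"rx": 0,"ry": 0,"rz": 0},{"dx": 0,"dy": 0,"dz": 0,"rx": 0,"ry": 0,"rz": 0},{"dx": 0,"dy": 0,"dz": 0,"rx": 0,"ry": 0,"rz": 0},{"dx": 0,"dy": 0,"dz": 0,"rx": 0,"ry": 0,"rz": 0},{"dx": 0,"dy": 0,"dz": 0,"rx": 0,"ry": 0,"rz": 0},{"dx": 0,"dy": 0,"dz": 0,"rx": 0,"ry": 0,"rz": 0},{"dx": 0,"dy": 0,"dz": 0,"rx": 0,"ry": 0,"rz": 0},{"dx": 0,"dy": 0,"dz": 0.3,"rx": 0,"ry": 0,"rz": 0},{"dx": 0,"dy": 0,"dz": 0.6,"rx": 0,"ry": 0,"rz": 0}], claw=100)

```text
t: 13.95
tcp_pos: [0.5574, 0.1704, 0.1936]
tool_rot: [0.991, -0.131, -0.001, 0.0]
force: [0.5, -0.4, 0.1]
finger_gap: 0.998
gripper_force: 0.0
```

move_arm(targets=[{"dx": 0,"dy": 0,"dz": 0.9,"rx": 0,"ry": 0,"rz": 0},{"dx": 0,"dy": 0,"dz": 1,"rx": 0,"ry": 0,"rz": 0},{"dx": 0,"dy": 0,"dz": 1,"rx": 0,"ry": 0,"rz": 0},{"dx": 0,"dy": 0,"dz": 1,"rx": 0,"ry": 0,"rz": 0},{"dx": -0.8,"dy": 0.5,"dz": 0.5,"rx": 0,"ry": 0,"rz": 0},{"dx": -0.8,"dy": 0.5,"dz": 0,"rx": 0,"ry": 0,"rz": 0},{"dx": -0.8,"dy": 0.5,"dz": 0,"rx": 0,"ry": 0,"rz": 0},{"dx": -0.8,"dy": 0.5,"dz": 0,"rx": 0,"ry": 0,"rz": 0},{"dx": -0.5,"dy": 0.5,"dz": 0,"rx": 0,"ry": 0,"rz": 0},{"dx": -0.3,"dy": 0.5,"dz": 0,"rx": 0,"ry": 0,"rz": 0}])

```text
t: 15.2
tcp_pos: [0.4568, 0.2464, 0.3032]
tool_rot: [0.991, -0.131, -0.0, 0.0]
force: [1.1, 0.7, -0.0]
finger_gap: 1.002
gripper_force: 0.0
```

Run:
```python
from h import *
t=cams.snapshot('top')[:,:,::-1];s=cams.snapshot('scene')[:,:,::-1]
cv2.imwrite('pics/top2.png',t);cv2.imwrite('pics/scene2.png',s)
a=cv2.resize(t[170:290,200:370],(600,424),interpolation=cv2.INTER_CUBIC)
# zoom on expected coupling position
u,v=pix('top',[[.5525,-.0735,.148]])[0]; print(u,v)
x0,y0=int(u)-25,int(v)-25; print(x0,y0)
b=cv2.resize(t[y0:y0+50,x0:x0+50],(400,400),interpolation=cv2.INTER_CUBIC)
c=cv2.resize(s[90:290,180:380],(400,400),interpolation=cv2.INTER_CUBIC)
cv2.imwrite('pics/c2.png',np.hstack([b,c]))
```

```text
325.2082639821678 217.61917662934553
300 192
```

View pics/c2.png

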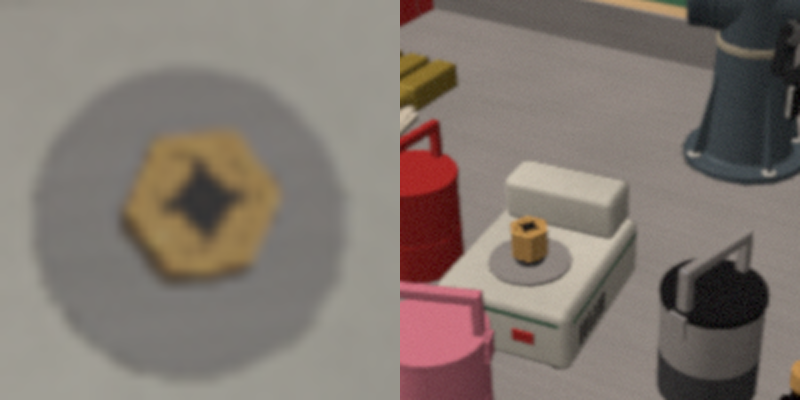

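Run:
```python
from h import *
t=cv2.imread('pics/top2.png')
x0,y0=300,192; b=cv2.resize(t[y0:y0+50,x0:x0+50],(400,400),interpolation=cv2.INTER_CUBIC)
h=cv2.cvtColor(b,cv2.COLOR_BGR2HSV)
m=((h[...,1]>90)&(h[...,2]>115)).astype(np.uint8)
cs=max(cv2.findContours(m,0,2)[0],key=cv2.contourArea); hu=cv2.convexHull(cs)[:,0]
P=plane('top',(hu+.5)/8-.5+[x0,y0],.148)[:,:2]
poly=np.zeros((400,400)); 
c,r=cv2.minEnclosingCircle(P.astype(np.float32)); print('encl',c,r)
# area moments in the metric plane
f=cv2.moments((P*1e4).astype(np.float32)); c=np.array([f['m10'],f['m01']])/f['m00']/1e4; print('cen',c,'area mm2',f['m00']/100)
ang=np.arange(0,180,1); w=[np.ptp(P@[np.cos(np.radians(a)),np.sin(np.radians(a))]) for a in ang]
w=np.array(w); w3=w[:60]+w[60:120]+w[120:]; print('flat normal angle mod 60 (min width):',w3.argmin(),w3.min()/3*1e3,'corner',w3.argmax(),w3.max()/3*1e3)
z=np.sum(w3*np.exp(-1j*np.radians(ang[:60]*6))); print('harmonic max angle',-np.degrees(np.angle(z))/6%60)
s=cv2.imread('pics/scene2.png');hs=cv2.cvtColor(s,cv2.COLOR_BGR2HSV);ms=((hs[...,1]>110)&(hs[...,0]>8)&(hs[...,0]<28)&(hs[...,2]>90)).astype(np.uint8);ms[:,:225]=0;ms[:,265:]=0;ms[:190]=0;ms[230:]=0
print('scene mask bbox',cv2.boundingRect(ms), 'pred top centre/foot',pix('scene',[[*c,.148],[*c,.112],[.5525,-.0735,.148]]))
# seat disc and housing
```

```text
encl (0.5546926259994507, -0.07223588228225708) 0.024298960343003273
cen [ 0.55443365 -0.07254654] area mm2 1619.3596628400683
flat normal angle mod 60 (min width): 6 43.83211332852486 corner 37 48.16717040357451
harmonic max angle 35.74804196028187
scene mask bbox (236, 198, 17, 23) pred top centre/foot [[245.59676843 202.95187186]
 [246.08884378 215.06984721]
 [245.68467746 202.46797281]]
```

move_arm(targets=[{"dx": 0.28,"dy": -0.91,"dz": 0,"rx": 0,"ry": 0,"rz": 0.17},{"dx": 0.28,"dy": -0.91,"dz": 0,"rx": 0,"ry": 0,"rz": 0.17},{"dx": 0.28,"dy": -0.91,"dz": 0,"rx": 0,"ry": 0,"rz": 0.17},{"dx": 0.28,"dy": -0.91,"dz": 0,"rx": 0,"ry": 0,"rz": 0.17},{"dx": 0.28,"dy": -0.91,"dz": 0,"rx": 0,"ry": 0,"rz": 0.17},{"dx": 0.28,"dy": -0.91,"dz": 0,"rx": 0,"ry": 0,"rz": 0.17},{"dx": 0.28,"dy": -0.91,"dz": 0,"rx": 0,"ry": 0,"rz": 0.17},{"dx": 0.28,"dy": -0.91,"dz": 0,"rx": 0,"ry": 0,"rz": 0.17},{"dx": 0.28,"dy": -0.91,"dz": 0,"rx": 0,"ry": 0,"rz": 0.17},{"dx": 0.28,"dy": -0.91,"dz": 0,"rx": 0,"ry": 0,"rz": 0.17}])

```text
t: 16.55
tcp_pos: [0.5286, 0.0165, 0.3032]
tool_rot: [0.951, 0.31, 0.0, 0.0]
force: [-0.2, -0.0, -0.5]
finger_gap: 1.001
gripper_force: 0.0
```

move_arm(targets=[{"dx": 0.28,"dy": -0.91,"dz": 0,"rx": 0,"ry": 0,"rz": 0},{"dx": 0.28,"dy": -0.91,"dz": 0,"rx": 0,"ry": 0,"rz": 0},{"dx": 0.28,"dy": -0.91,"dz": 0,"rx": 0,"ry": 0,"rz": 0},{"dx": 0.28,"dy": -0.91,"dz": 0,"rx": 0,"ry": 0,"rz": 0},{"dx": 0,"dy": 0,"dz": -0.8,"rx": 0,"ry": 0,"rz": 0},{"dx": 0,"dy": 0,"dz": -0.8,"rx": 0,"ry": 0,"rz": 0},{"dx": 0,"dy": 0,"dz": -0.8,"rx": 0,"ry": 0,"rz": 0},{"dx": 0,"dy": 0,"dz": -0.8,"rx": 0,"ry": 0,"rz": 0},{"dx": 0,"dy": 0,"dz": -0.8,"rx": 0,"ry": 0,"rz": 0},{"dx": 0,"dy": 0,"dz": 0,"rx": 0,"ry": 0,"rz": 0}])

```text
t: 17.8
tcp_pos: [0.5549, -0.0734, 0.2018]
tool_rot: [0.951, 0.308, -0.002, -0.001]
force: [0.5, -0.0, 0.4]
finger_gap: 0.997
gripper_force: 0.0
```

Run:
```python
from h import *
s=sensors.sense(); print(s['tcp_pos'],s['tool_rot'],s['q'])
a=cams.snapshot('scene')[:,:,::-1]; cv2.imwrite('pics/d.png',cv2.resize(a[130:280,170:370],(800,600),interpolation=cv2.INTER_CUBIC))
```

```text
[ 0.55493888 -0.0733945   0.2018016 ] [ 0.95123301  0.30846762 -0.001518   -0.00108575] [-3.31064137e-01  4.78518937e-01  1.62653761e+00 -1.02818461e-04
  1.04026771e+00  6.12619899e-01]
```

View pics/d.png

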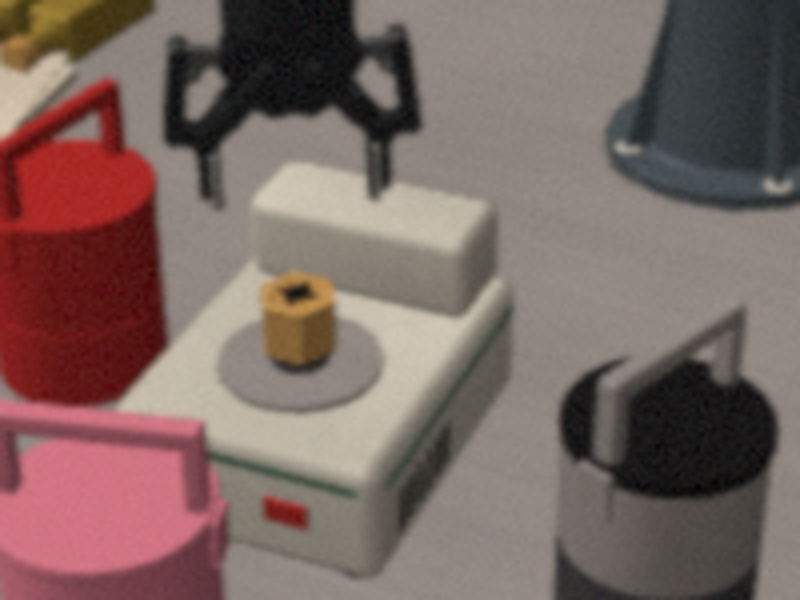

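move_arm(targets=[{"dx": 0,"dy": 0.03,"dz": -0.6,"rx": 0,"ry": 0,"rz": 0},{"dx": 0,"dy": 0,"dz": -0.6,"rx": 0,"ry": 0,"rz": 0},{"dx": 0,"dy": 0,"dz": -0.6,"rx": 0,"ry": 0,"rz": 0},{"dx": 0,"dy": 0,"dz": -0.6,"rx": 0,"ry": 0,"rz": 0},{"dx": 0,"dy": 0,"dz": -0.4,"rx": 0,"ry": 0,"rz": 0},{"dx": 0,"dy": 0,"dz": -0.4,"rx": 0,"ry": 0,"rz": 0},{"dx": 0,"dy": 0,"dz": -0.3,"rx": 0,"ry": 0,"rz": 0},{"dx": 0,"dy": 0,"dz": -0.2,"rx": 0,"ry": 0,"rz": 0},{"dx": 0,"dy": 0,"dz": 0,"rx": 0,"ry": 0,"rz": 0},{"dx": 0,"dy": 0,"dz": 0,"rx": 0,"ry": 0,"rz": 0}])

```text
t: 19.1
tcp_pos: [0.556, -0.0724, 0.1111]
tool_rot: [0.951, 0.309, 0.0, 0.0]
force: [0.9, -0.2, 0.4]
finger_gap: 0.999
gripper_force: 0.0
```

move_arm(targets=[{"dx": 0,"dy": 0,"dz": 0,"rx": 0,"ry": 0,"rz": 0},{"dx": 0,"dy": 0,"dz": 0,"rx": 0,"ry": 0,"rz": 0},{"dx": 0,"dy": 0,"dz": 0,"rx": 0,"ry": 0,"rz": 0},{"dx": 0,"dy": 0,"dz": 0,"rx": 0,"ry": 0,"rz": 0},{"dx": 0,"dy": 0,"dz": 0,"rx": 0,"ry": 0,"rz": 0},{"dx": 0,"dy": 0,"dz": 0,"rx": 0,"ry": 0,"rz": 0},{"dx": 0,"dy": 0,"dz": 0,"rx": 0,"ry": 0,"rz": 0},{"dx": 0,"dy": 0,"dz": 0,"rx": 0,"ry": 0,"rz": 0},{"dx": 0,"dy": 0,"dz": 0,"rx": 0,"ry": 0,"rz": 0},{"dx": 0,"dy": 0,"dz": 0,"rx": 0,"ry": 0,"rz": 0}], claw=0, newtons=40)

```text
t: 20.35
tcp_pos: [0.5565, -0.0728, 0.1113]
tool_rot: [0.951, 0.309, 0.001, 0.001]
force: [1.2, -2.5, 5.5]
finger_gap: 0.511
gripper_force: 41.4
```

```bash
python3 -c "
from h import *
s=sensors.sense(); print(s['ft_torque'],s['force'],s['tcp_pos'],s['tool_rot'],s['q'])"
```

```text
[-0.43949253 -0.23619183 -0.00727425] [ 1.23117574 -2.51438639  5.46891986] [ 0.55652369 -0.07277839  0.11127924] [9.51163513e-01 3.08685720e-01 7.53947075e-04 7.27996290e-04] [-3.28975190e-01  6.10071512e-01  1.69965436e+00 -3.54497718e-04
  8.29787085e-01  6.14437881e-01]
```

move_arm(targets=[{"dx": 0,"dy": 0,"dz": 0,"rx": 0,"ry": 0,"rz": 0},{"dx": 0,"dy": 0,"dz": 0,"rx": 0,"ry": 0,"rz": 0},{"dx": 0,"dy": 0,"dz": 0,"rx": 0,"ry": 0,"rz": 0.08},{"dx": 0,"dy": 0,"dz": 0,"rx": 0,"ry": 0,"rz": 0.08},{"dx": 0,"dy": 0,"dz": 0,"rx": 0,"ry": 0,"rz": 0.08},{"dx": 0,"dy": 0,"dz": 0,"rx": 0,"ry": 0,"rz": 0.08},{"dx": 0,"dy": 0,"dz": 0,"rx": 0,"ry": 0,"rz": 0.08},{"dx": 0,"dy": 0,"dz": 0,"rx": 0,"ry": 0,"rz": 0.08},{"dx": 0,"dy": 0,"dz": 0,"rx": 0,"ry": 0,"rz": 0},{"dx": 0,"dy": 0,"dz": 0,"rx": 0,"ry": 0,"rz": 0}], newtons=80)

```text
t: 21.6
tcp_pos: [0.5552, -0.0722, 0.1114]
tool_rot: [0.905, 0.426, -0.0, -0.0]
force: [-0.3, -2.1, 8.5]
finger_gap: 0.502
gripper_force: 80.6
```

```bash
python3 -c "
from h import *
s=sensors.sense(); print(s['ft_torque'],s['force'],s['tcp_pos'],s['tool_rot'],s['q'])"
```

```text
[-0.33235304  0.01715655  0.08444376] [-0.28481902 -2.12126973  8.47940529] [ 0.55521448 -0.07218884  0.11140202] [ 9.04891815e-01  4.25641453e-01 -3.60745077e-04 -1.59833103e-04] [-3.28723836e-01  6.09329695e-01  1.70099089e+00 -3.67344745e-04
  8.32013036e-01  3.62978603e-01]
```

move_arm(targets=[{"dx": 0,"dy": 0,"dz": 0,"rx": 0,"ry": 0,"rz": 0.06},{"dx": 0,"dy": 0,"dz": 0,"rx": 0,"ry": 0,"rz": 0.06},{"dx": 0,"dy": 0,"dz": 0,"rx": 0,"ry": 0,"rz": 0.06},{"dx": 0,"dy": 0,"dz": 0,"rx": 0,"ry": 0,"rz": 0.06},{"dx": 0,"dy": 0,"dz": 0,"rx": 0,"ry": 0,"rz": 0.06},{"dx": 0,"dy": 0,"dz": 0,"rx": 0,"ry": 0,"rz": 0},{"dx": 0,"dy": 0,"dz": 0,"rx": 0,"ry": 0,"rz": 0},{"dx": 0,"dy": 0,"dz": 0,"rx": 0,"ry": 0,"rz": 0},{"dx": 0,"dy": 0,"dz": 0,"rx": 0,"ry": 0,"rz": 0},{"dx": 0,"dy": 0,"dz": 0,"rx": 0,"ry": 0,"rz": 0}])

```text
t: 22.85
tcp_pos: [0.5551, -0.0721, 0.1114]
tool_rot: [0.869, 0.495, -0.0, -0.0]
force: [-0.8, -1.0, 8.5]
finger_gap: 0.51
gripper_force: 80.7
```

```bash
python3 -c "
from h import *
s=sensors.sense(); print(s['ft_torque'],s['force'],s['tcp_pos'],s['tool_rot'],s['q'])"
```

```text
[-0.3005138   0.05956299  0.05364591] [-0.8228364  -0.97448406  8.50246304] [ 0.55512531 -0.0721142   0.11139317] [ 8.68745882e-01  4.95257849e-01 -3.83418016e-04 -3.30254635e-04] [-3.28720308e-01  6.09314392e-01  1.70107234e+00 -1.85317995e-04
  8.32208688e-01  2.05937481e-01]
```

move_arm(targets=[{"dx": 0,"dy": 0,"dz": 0,"rx": 0,"ry": 0,"rz": 0.17},{"dx": 0,"dy": 0,"dz": 0,"rx": 0,"ry": 0,"rz": 0.17},{"dx": 0,"dy": 0,"dz": 0,"rx": 0,"ry": 0,"rz": 0.17},{"dx": 0,"dy": 0,"dz": 0,"rx": 0,"ry": 0,"rz": 0.17},{"dx": 0,"dy": 0,"dz": 0,"rx": 0,"ry": 0,"rz": 0.17},{"dx": 0,"dy": 0,"dz": 0,"rx": 0,"ry": 0,"rz": 0.17},{"dx": 0,"dy": 0,"dz": 0,"rx": 0,"ry": 0,"rz": 0.17},{"dx": 0,"dy": 0,"dz": 0,"rx": 0,"ry": 0,"rz": 0.17},{"dx": 0,"dy": 0,"dz": 0,"rx": 0,"ry": 0,"rz": 0.17},{"dx": 0,"dy": 0,"dz": 0,"rx": 0,"ry": 0,"rz": 0.17}])

```text
t: 24.1
tcp_pos: [0.5547, -0.0716, 0.1114]
tool_rot: [0.57, 0.822, -0.0, -0.001]
force: [-1.6, -0.8, 10.0]
finger_gap: 0.502
gripper_force: 80.7
```

```bash
python3 -c "
from h import *
s=sensors.sense(); print(s['ft_torque'],s['force'],s['tcp_pos'],s['tool_rot'],s['q'])"
```

```text
[-0.087816    0.12951786 -0.11044088] [-1.56526945 -0.75415053 10.04135972] [ 0.55468689 -0.0715599   0.11140192] [ 5.70083500e-01  8.21585962e-01 -3.56007302e-06 -1.14432197e-03] [-3.28432058e-01  6.09102451e-01  1.70158177e+00  8.39995406e-04
  8.33111226e-01 -6.86578154e-01]
```

move_arm(targets=[{"dx": 0,"dy": 0,"dz": 0.05,"rx": 0,"ry": 0,"rz": 0},{"dx": 0,"dy": 0,"dz": 0.05,"rx": 0,"ry": 0,"rz": 0},{"dx": 0,"dy": 0,"dz": 0.05,"rx": 0,"ry": 0,"rz": 0},{"dx": 0,"dy": 0,"dz": 0.05,"rx": 0,"ry": 0,"rz": 0},{"dx": 0,"dy": 0,"dz": 0.05,"rx": 0,"ry": 0,"rz": 0},{"dx": 0,"dy": 0,"dz": 0.05,"rx": 0,"ry": 0,"rz": 0},{"dx": 0,"dy": 0,"dz": 0.05,"rx": 0,"ry": 0,"rz": 0},{"dx": 0,"dy": 0,"dz": 0.05,"rx": 0,"ry": 0,"rz": 0},{"dx": 0,"dy": 0,"dz": 0,"rx": 0,"ry": 0,"rz": 0},{"dx": 0,"dy": 0,"dz": 0,"rx": 0,"ry": 0,"rz": 0}])

```text
t: 25.35
tcp_pos: [0.5557, -0.0723, 0.1208]
tool_rot: [0.571, 0.821, 0.0, -0.0]
force: [-0.3, 1.0, -1.5]
finger_gap: 0.507
gripper_force: 81.2
```

move_arm(targets=[{"dx": 0,"dy": 0,"dz": 0.2,"rx": 0,"ry": 0,"rz": 0},{"dx": 0,"dy": 0,"dz": 0.4,"rx": 0,"ry": 0,"rz": 0},{"dx": 0,"dy": 0,"dz": 0.4,"rx": 0,"ry": 0,"rz": 0},{"dx": 0,"dy": 0,"dz": 0.5,"rx": 0,"ry": 0,"rz": 0},{"dx": 0,"dy": 0,"dz": 0.5,"rx": 0,"ry": 0,"rz": 0},{"dx": 0,"dy": 0,"dz": 0.5,"rx": 0,"ry": 0,"rz": 0},{"dx": 0,"dy": 0,"dz": 0.4,"rx": 0,"ry": 0,"rz": 0},{"dx": 0,"dy": 0,"dz": 0.2,"rx": 0,"ry": 0,"rz": 0},{"dx": 0,"dy": 0,"dz": 0,"rx": 0,"ry": 0,"rz": 0},{"dx": 0,"dy": 0,"dz": 0,"rx": 0,"ry": 0,"rz": 0}])

```text
t: 26.6
tcp_pos: [0.5554, -0.0722, 0.1979]
tool_rot: [0.571, 0.821, -0.0, -0.001]
force: [-0.4, -0.1, -1.4]
finger_gap: 0.502
gripper_force: 81.3
```

Run:
```python
from h import *
a=cams.snapshot('scene')[:,:,::-1]; cv2.imwrite('pics/e.png',a); s=sensors.sense(); print(s['qd'].round(3),s['tcp_pos'])
```

```text
[-0.001  0.002 -0.001  0.002 -0.    -0.   ] [ 0.55537025 -0.07221688  0.197793  ]
```

View pics/e.png

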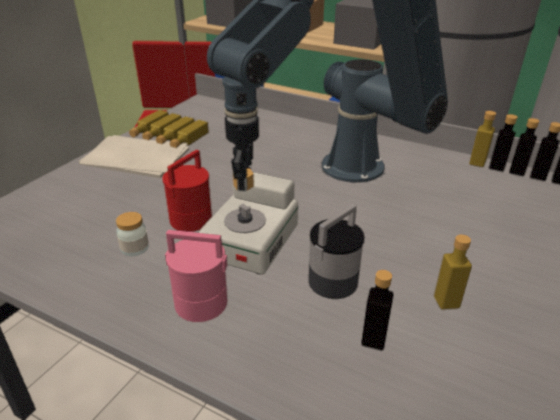

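The picture shows the coupling in the gripper at (243,180) and the bare spindle stud at (245,215). The canister stands upright on the table at (335,258), and the bottles and jar are where they were. The coupling is about 86 mm above its seat and still.

```bash
python3 -c "
from station import order
print(order.sign_off())"
```

```text
the job is handed in; nothing more can be done
None
```

The job is handed in, with no verdict shown: the canister stands upright on the table beside the mill, and the coupling came loose turning counter-clockwise (right-hand thread). It turned freely about 75 degrees and lifted off, so I never tried the clockwise direction. At hand-in (about 27 s) it was held still about 86 mm above its seat, with the bottles and jar undisturbed.

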